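# Take the upper burr out of a coffee grinder and show its teeth to the caller

### The arm

A 6-joint arm with a two-finger parallel gripper is mounted at the origin on a cart in front of the work surface, level with it; the furniture and walls round the work are solid. World frame = base frame: x ahead of the robot, y to its left, z up, the work surface at z = 0. Lengths are in m, angles in rad, forces in N, time in s.
With the tool pointing down it reaches from about 0.25 to 0.775 m from the base axis. Payload 8.9 kg.
Tool frame: the origin (TCP) lies at the very end of the fingers, on their centre line; the grasp point (between the pads) lies 19 mm behind it; z points along the fingers, y is the line along which they close (so a half turn about z gives the same grasp; the last joint's range is limited). The gripper opens to 85 mm and grips with 20 to 120 N. Pads are 22 mm wide; open, the fingers measure 114 mm over their backs; the gripper's body (76 mm by 85 mm) begins 54 mm behind the grasp point. The pads swing forward as they close: fully open they stand 13 mm farther back than shut.
Start: joints at [-1.273, 0.291, -0.153, 1.127, 0, 1.431], TCP at [0.222, -0.476, 0.231] pointing down, gripper open.
Joint ranges: [-2.52, 2.52], [-0.91, 1.74], [-1.3, 1.37], [-1.96, 2.02], [-1.52, 1.47], [-3.14, 3.14]. Speed limits (rad/s): [2.22, 2.22, 2.79, 3.14, 3.14, 3.14].

### API

Orientations are given as a unit quaternion [w, x, y, z].
In Python, from bench import ctrl gives the robot as it stands. The module is installed in compiled form; this text tells all that it offers.
- The arm moves only by the tool jog_arm, never from a script. Its argument "targets" is a list of rows, each a list of 3 entries, a list of its own where there are three numbers: the shift along the tool's x, y, z in mm, then the turn, a rotation vector about the tool's x, y, z in degrees, then the closure, from 0 (fully open) to 1 (shut). In form: [[[x, y, z], [rx, ry, rz], hand], ...]. A call has 1 to 8 rows; each row shifts and turns the commanded pose from where the row before left it, along the tool's axes as they then stand; what a row does not reach is not made up. A row lasts 1/8 s, in which the tool goes at most 62.5 mm and 10.7 degrees, less where a joint would pass 70% of its speed; a pose out of reach is approached as far as the arm can. A call is refused whole if a number of a shift passes 62.5 or a number of a turn 10.7, either way. A call with a gripper value outside its range is refused whole. The fingers move at their own pace and stop on an object; "newtons" is the grip in N (left out, the last holds). Time passes only in rows, so rows that do not move let the fingers close. It gives the time, the measured TCP pose, the force, the opening and the grip force at its end, in the units of the state.
- ctrl.observe(): the state, without advancing time (a new reading comes with each control period).
- ctrl.get_image(name): name is "side" or "top"; returns the picture (384x512x3 uint8, red, green, blue); there is no depth.
- ctrl.get_calibration(name): a dict with "camera_matrix" (3x3 intrinsics, pixels), "distortion" ([k1, k2, p1, p2, k3] as OpenCV has them; the pictures are not rectified), "cam_to_world" (4x4, takes a point from camera to world coordinates). Camera axes: x right, y up, looking along -z (the intrinsics and any distortion apply to the point x, -y, -z); pixel columns grow to the right and rows downward; lengths in m; the calibration is good to about 2 mm. A picture is of the moment at which its call begins. get_calibration takes no time and is no camera call.
- ctrl.finish_job(): hands the job in; it is judged then, once.
Trained networks look in the newest picture that a camera, given by its name, has taken for a name from the list of things; names that differ only in an ending like _2 or _b are one class to them, and where a whole thing is asked for, a point or a joint stands for the part that bears it (a point fixed in the world has none). Each returns a list of dicts, best first, with "score" (0 to 1); they miss things now and then, are a little off and sometimes report something else, mostly with a low value. They report only what shows in the picture. A call takes as long as a camera call. They do not tell look-alikes from the thing itself.
- ctrl.recognise(camera, target): "position" ([x, y, z] in m, in world coordinates, good to about 4 mm: the middle of the surface that is visible of it).
The state is a dict: "clock": time; "joints": joint angles; "joint_vel": joint speeds; "joint_efforts": joint torques, N m; "position": TCP position; "eef_rot": TCP orientation; "force": force on the tool from outside, world axes, zero at the start; "torque": the same for the moment, N m; "width": finger opening in m; "gripper_force": force on a finger pad.
Only numpy, scipy, OpenCV 4.12 (cv2) and the standard library are available. Lean on these libraries where they do the work, as an engineer would, in place of code of your own. Each camera call takes 0.05 s, during which the arm holds its last target. There are 200 camera calls.

### The job

The service colleague on the phone's video call wants to judge the wear of the coffee grinder's upper burr: grip it by its finger bar, turn it counter-clockwise (seen from above) until it stops and its bayonet is free, and lift it straight out. Then hold it up to the phone's front camera, about 15 cm from the lens and centred in front of it, toothed underside facing squarely into the lens. Finish while holding it still there; do not drop it or touch the phone or its stand, and leave the other things on the worktop where they are.

Things in the scene. Friction and masses are not known exactly. Their poses are not given: they have to be found in the camera images.
- grinder: fixed coffee grinder, hopper off: aluminium column 116 mm in diameter on a black foot, flat black top 169.5 mm above the worktop; spout and dosing cup on its front (-x) side. Origin: on the column's axis, at the worktop; z up. In the top a round recess with a bayonet flange (58 mm inside, three notches) holds the burr down; a white mark on the front rim shows the release position.
- burr: upper burr in its carrier, about 160 g, in the grinder's recess, underside 150 mm above the worktop: ring 53 mm in diameter, 26 mm high, lower part steel with teeth on its underside, upper part grey plastic, three lugs at the side, a finger bar on top. Its top stands 6.5 mm above the grinder's. Origin: centre of the toothed underside; z up, from the teeth to the bar; x along the bar.
- burr_bar (a point): centre of the burr's upright grey finger bar, 39 mm above the underside, axes as the burr's. The bar is 46 mm long (x), 9 mm thick (y), its sides free from 26 to 52 mm above the underside. Locked, x stands 40 to 49 degrees clockwise of the grinder's x; released, along it (within 4 degrees; a stop 2.5 degrees beyond). It turns easily, with 2.5 mm play all round and upward.
- front_camera (a point): lens of the phone's front camera, near the top edge of its screen. z points out of the screen along the line of sight (toward the robot and upward, 58 to 66 degrees above level); x points to the phone's top edge, y to the phone's side at the robot's left. The phone measures 150 x 72 mm and leans back in its stand.
- phone_stand: aluminium folding phone stand with the phone in it, fixed to the worktop, base 100 x 70 mm, about 130 mm high with the phone. Origin: underside, centre; front -x. Behind and above hangs a wall cabinet: its underside is 510 mm above the worktop, its door handles come to 580 mm in front of the robot's base axis (from 550 mm up), so swing the arm round drawn in.
- hopper: bystander: the grinder's clear plastic hopper standing upside down on its black lid, 114 mm in diameter, 104 mm high; origin under its centre
- brush: bystander: purple dish brush lying down, 270 mm long; origin under its centre, long axis y
- cup: bystander: white espresso cup, 51 mm high; origin under its centre
- bean_canister: bystander: dark blue canister with bamboo lid, 72 mm in diameter, 162 mm high; origin under its centre
- spoon: bystander: steel teaspoon, 132 mm long; origin under its centre, long axis x
Not all that is in view belongs to the job. What is shaped like the burr but turquoise or yellow is not meant.

How it is judged:
On the way, in this order (a step that is already met when the one before it is completed fails the run):
1. the burr, gripped by the fingers, is turned to its release position while still seated in the grinder (angle between the x axis of burr and the x axis of grinder, either way round below 0.15 rad and z of burr in the frame of grinder below 0.156 m and horizontal distance between burr and grinder below 0.006 m and contact force between the fingers and burr above 1 N), for 0.05 s.
2. the burr is lifted upright out of the grinder, straight above its seat (z of burr in the frame of grinder above 0.175 m and horizontal distance between burr and grinder below 0.04 m and angle between burr's own z axis and vertical below 0.3 rad and contact force between the fingers and burr above 1 N), for 0.05 s.
At the end, for the whole second after the job is handed in: The burr hangs still in the gripper, carried by nothing else, over 150 mm above the worktop: centre of its toothed underside 115 to 185 mm from the lens along the line of sight, at most 25 mm off that line to the phone's top, bottom or sides, teeth facing the lens within 0.25 rad (z of burr in the frame of front_camera between 0.115 and 0.185 m and x of burr in the frame of front_camera between -0.025 and 0.025 m and y of burr in the frame of front_camera between -0.025 and 0.025 m and z of burr_bar in the frame of front_camera above 0.147 m and angle between the z axis of burr and the z axis of front_camera, either way round below 0.25 rad and height (world z) of burr above 0.15 m and linear speed of burr below 0.02 m/s and contact force between the fingers and burr above 2 N and contact force between burr and grinder below 0.1 N and contact force between burr and phone_stand below 0.1 N); the arm keeps its last pose, push and grip.
It fails at once if the phone or its stand is touched (contact force between any of the arm, the fingers, burr and phone_stand above 1.5 N).
It fails at once if the burr is dropped (height (world z) of burr below 0.12 m).
It fails at once if a bystander is displaced by more than 3 cm (distance of any of hopper, brush, cup, bean_canister, spoon from where it was at the start of the episode above 0.03 m).
It also fails if it takes over 45 s, if anything falls off the work surface, if the arm or the gripper's body presses on something with over 40 N, if the wrist force passes 120 N, or if a joint passes its speed limit or range.

## Working session

There is one attempt and no reset: what is moved stays moved. The work goes in short steps, Python scripts to look and compute and a tool call to move; the robot and the scene stay as the last step left them, time stands still between calls to the robot, and variables do not carry over. Pictures are saved under pics/ and viewed, at most 10 in all, crops included, and the job is handed in when it is done.

Besides the shell and the picture viewer there is one more tool, called after "Emit:" as name(argument=value, ...) on one line, values as JSON. jog_arm: Moves the arm, as the interface text tells. Its arguments: {"type":"object","properties":{"targets":{"type":"array"},"newtons":{"type":"number"}},"required":["targets"]}

```bash
mkdir -p pics; python3 - <<'E'
from bench import ctrl
import cv2,numpy as np
for n in("side","top"):
    im=ctrl.get_image(n); cv2.imwrite(f"pics/{n}0.png",im[:,:,::-1])
    c=ctrl.get_calibration(n); print(n,np.round(c["camera_matrix"],1).tolist(),np.round(c["distortion"],3),np.round(c["cam_to_world"],3).tolist())
    for t in("grinder","burr","burr_bar","front_camera","phone_stand","hopper","bean_canister","cup","brush"):
        print(t,[(round(d["score"],2),np.round(d["position"],3).tolist()) for d in ctrl.recognise(n,t)])
print(ctrl.observe())
E
```

```text
side [[395.1, 0.0, 256.8], [0.0, 395.1, 191.6], [0.0, 0.0, 1.0]] [-0.12  0.    0.    0.    0.  ] [[-0.935, 0.213, -0.284, 0.219], [-0.355, -0.568, 0.742, 0.854], [-0.003, 0.795, 0.607, 0.815], [0.0, 0.0, 0.0, 1.0]]
grinder [(0.72, [0.447, 0.264, 0.086])]
burr [(0.74, [0.483, -0.03, 0.03]), (0.72, [0.486, 0.229, 0.181]), (0.65, [0.447, 0.068, 0.027])]
burr_bar [(0.84, [0.448, 0.069, 0.025]), (0.8, [0.485, -0.035, 0.024]), (0.58, [0.494, 0.226, 0.175])]
front_camera [(0.62, [0.598, -0.129, 0.091])]
phone_stand [(0.66, [0.606, -0.13, 0.069])]
hopper [(0.83, [0.418, -0.354, 0.062])]
bean_canister []
cup [(0.67, [0.431, 0.396, 0.031]), (0.39, [0.451, 0.262, 0.093])]
brush [(0.87, [0.383, -0.084, 0.028]), (0.2, [0.491, 0.225, 0.175])]
top [[493.6, 0.0, 251.0], [0.0, 493.6, 195.6], [0.0, 0.0, 1.0]] [-0.043  0.     0.     0.     0.   ] [[-0.208, 0.76, -0.615, -0.476], [-0.978, -0.151, 0.145, 0.261], [0.017, 0.632, 0.775, 1.423], [0.0, 0.0, 0.0, 1.0]]
grinder [(0.85, [0.443, 0.222, 0.096]), (0.71, [0.397, -0.377, 0.057])]
burr [(0.58, [0.486, 0.217, 0.178])]
burr_bar [(0.67, [0.483, 0.214, 0.
[... 213 characters left out ...]
nts': array([-1.27328646e+00,  2.90682563e-01, -1.53415593e-01,  1.12667414e+00,
       -1.11253084e-06,  1.43152401e+00]), 'joint_vel': array([-3.35737600e-04,  3.29001866e-04, -5.23720310e-05,  6.99480010e-04,
       -1.23833445e-03, -7.87339110e-04]), 'joint_efforts': array([-2.54639954e-04, -5.37022841e+01,  3.31650209e+01,  1.30982713e-03,
       -2.76975024e-04,  1.80780233e-06]), 'position': array([ 0.22210571, -0.47570668,  0.23130834]), 'eef_rot': array([1.20192249e-05, 9.76247297e-01, 2.16659212e-01, 3.94924580e-07]), 'force': array([ 0.6031365 ,  0.11097382, -0.09794735]), 'torque': array([ 0.06085343, -0.05901367, -0.04849585]), 'gripper_force': 0.0, 'width': 0.08511798636122159}
```

View pics/side0.png

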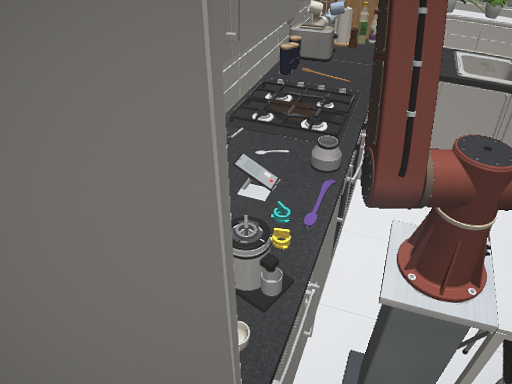

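View pics/top0.png

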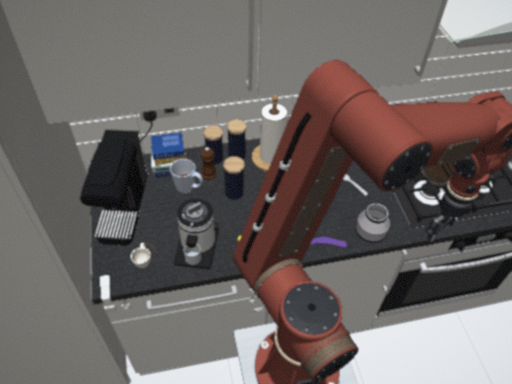

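In the side view, the real burr (grey bar) sits in the grinder at about (248,228). The turquoise one at (282,212) and the yellow one at (281,238) lie on the worktop and are decoys. The phone is at (257,172). In the top view the burr is at about (197,212), and the arm hides the phone. I'll check this in one enlarged crop.

```bash
python3 - <<'E'
import cv2,numpy as np
s=cv2.imread("pics/side0.png");t=cv2.imread("pics/top0.png")
r=lambda im,x,y,w,h,W,H:cv2.resize(im[y:y+h,x:x+w],(W,H),interpolation=cv2.INTER_CUBIC)
A=r(s,226,208,50,37,400,296);B=r(t,172,195,50,37,400,296);C=r(s,226,145,60,45,400,300);D=r(t,165,190,70,52,400,300)
cv2.imwrite("pics/crop1.png",np.vstack([np.hstack([A,B]),np.hstack([C,D])]))
E
```

```text
(no output)
```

View pics/crop1.png

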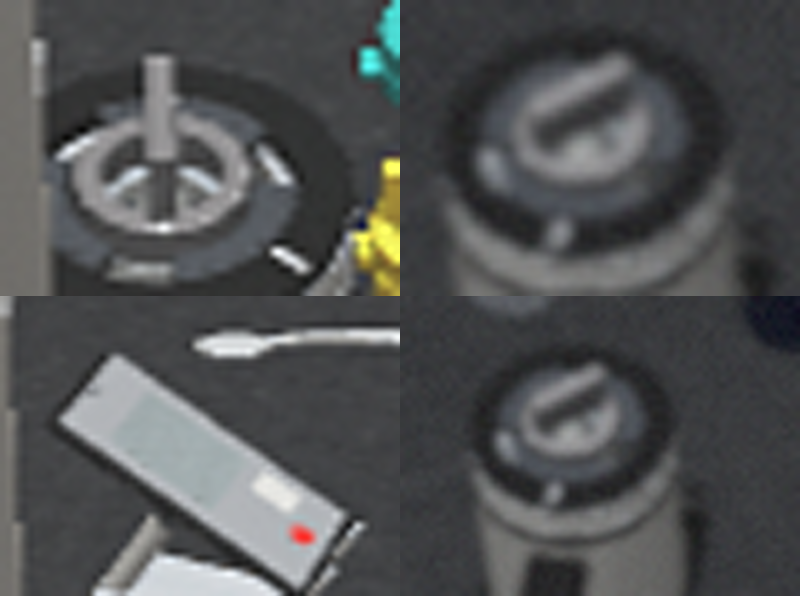

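The crop confirms that the grey and steel burr in the grinder is the right one. Its bar top runs from about (188,209) to (200,203) in the top view. The white release mark is at (191.8,224.4) in the top view and (262.3,240.3) in the side view. The phone's top edge is at the upper left in the side view, with the lens dot near (240,159).

```bash
cat > h.py <<'E'
from bench import ctrl
import cv2,numpy as np
from scipy.spatial.transform import Rotation as R
from scipy.optimize import least_squares
F=np.diag([1,-1,-1.])
def ray(n,uv):
    c=ctrl.get_calibration(n);p=cv2.undistortPoints(np.float64(uv).reshape(-1,1,2),c["camera_matrix"],c["distortion"])[:,0]
    T=c["cam_to_world"];return T[:3,3],(T[:3,:3]@F@np.c_[p,np.ones(len(p))].T).T
def onz(n,uv,z):
    o,d=ray(n,uv);return o+d*((z-o[2])/d[:,2])[:,None]
def proj(n,P):
    c=ctrl.get_calibration(n);T=c["cam_to_world"];W=(F@T[:3,:3].T@(np.atleast_2d(P)-T[:3,3]).T).T
    return cv2.projectPoints(W,np.zeros(3),np.zeros(3),c["camera_matrix"],c["distortion"])[0][:,0]
E
python3 - <<'E'
from h import *
print("bar top",onz("top",[[188,209],[200.1,203.1]],.202))
print("mark",onz("top",[[191.75,224.4]],.1695),onz("side",[[262.25,240.25]],.1695))
a=lambda L:[[226+x/8,208+y/8] for x,y in L]
print("top centre",onz("top",[[195.75,212.25]],.1695))
print("topview L/R/T/B",onz("top",[[172+(x-400)/8,195+y/8] for x,y in[(445,140),(735,140),(590,25),(590,250)]],.1695))
print("side ring L/R/..",onz("side",a([(72,172),(250,172),(160,112),(160,235)]),.176))
print("side rim R, bar top",onz("side",a([(352,175)]),.1695),onz("side",a([(159,57)]),.202))
print("top ring",onz("top",[[172+(x-400)/8,195+y/8] for x,y in[(513,125),(650,125),(590,188)]],.176))
# phone: corners TL.. params lens?, centre,yaw,elev
q=np.array([[243.25,153.4],[235,163.6],[270.3,188.8],[277.75,177.9]])
loc=np.array([[75,-36,0],[75,36,0],[-75,36,0],[-75,-36,0]])/1000
def rot(y,e):
    z=np.array([-np.cos(e)*np.cos(y),-np.cos(e)*np.sin(y),np.sin(e)]);yy=np.array([-np.sin(y),np.cos(y),0]);return np.c_[np.cross(yy,z),yy,z]
f=lambda v:np.r_[(proj("side",v[:3]+loc@rot(v[3],v[4]).T)-q).ravel(),(v[4]-np.radians(62))/np.radians(3),(v[2]-.095)/.01]
s=least_squares(f,[.6,-.13,.09,0,1.08],x_scale=[.1,.1,.1,1,1])
v=s.x;print("phone",v[:3],np.degrees(v[3:]),s.fun.round(2));print(v[:3]+loc@rot(v[3],v[4]).T)
o,d=ray("side",[[240.3,159.1]]);n=rot(v[3],v[4])[:,2];P=o+d[0]*(((v[:3]-o)@n)/(d[0]@n));print("lens",P,rot(v[3],v[4]).T@(P-v[:3]))
E
```

```text
bar top [[0.48012375 0.23706159 0.202     ]
 [0.49602042 0.19669394 0.202     ]]
mark [[0.44289907 0.23281819 0.1695    ]] [[0.44304611 0.23343068 0.1695    ]]
top centre [[0.4877612  0.21392471 0.1695    ]]
topview L/R/T/B [[0.49800804 0.27059242 0.1695    ]
 [0.47551677 0.15750531 0.1695    ]
 [0.54511544 0.20587378 0.1695    ]
 [0.43341449 0.22156554 0.1695    ]]
side ring L/R/.. [[0.51380475 0.22838408 0.176     ]
 [0.46440018 0.20978357 0.176     ]
 [0.4993746  0.19443767 0.176     ]
 [0.47933024 0.24402595 0.176     ]]
side rim R, bar top [[0.43786663 0.19376016 0.1695    ]] [[0.49741347 0.19866996 0.202     ]]
top ring [[0.49515375 0.24322287 0.176     ]
 [0.48455624 0.18991959 0.176     ]
 [0.45833501 0.21760436 0.176     ]]
phone [ 0.60481553 -0.15503435  0.07768032] [-1.37926088 61.5850894 ] [-0.69 -1.15 -1.42 -0.47  1.06  1.08  1.06  0.05 -0.14 -1.73]
[[ 0.66989424 -0.1926117   0.11336931]
 [ 0.6716273  -0.12063256  0.11336931]
 [ 0.53973681 -0.117457    0.04199134]
 [ 0.53800375 -0.18943613  0.04199134]]
lens [ 0.66312975 -0.1563934   0.10923888] [6.63199537e-02 4.49789337e-05 1.04083409e-17]
```

The numbers agree: grinder centre about (0.488, 0.2155), grinder x axis at about -22° and bar at about -68.5°, so it is locked about 46° clockwise. I'll turn the tool first, with x along 111.5°, and then travel over.

Emit:
jog_arm(targets=[[[0, 0, -5], [0, 0, -10], 0], [[0, 0, -5], [0, 0, -10], 0], [[0, 0, -5], [0, 0, -10], 0], [[0, 0, -5], [0, 0, -10], 0], [[0, 0, -5], [0, 0, -10], 0], [[0, 0, -5], [0, 0, -10], 0], [[0, 0, 0], [0, 0, -10], 0], [[0, 0, 0], [0, 0, -10], 0]], newtons=40)

```text
clock: 2.0
position: [0.2221, -0.4757, 0.2614]
eef_rot: [0.0, 0.606, 0.795, -0.0]
force: [-0.0, -0.4, -0.6]
width: 0.085
gripper_force: 0.0
```

Emit:
jog_arm(targets=[[[0, 0, 0], [0, 0, -6.5], 0], [[34, 31, 0], [0, 0, 0], 0], [[34, 31, 0], [0, 0, 0], 0], [[34, 31, 0], [0, 0, 0], 0], [[34, 31, 0], [0, 0, 0], 0], [[34, 31, 0], [0, 0, 0], 0], [[34, 31, 0], [0, 0, 0], 0], [[34, 31, 0], [0, 0, 0], 0]])

```text
clock: 3.0
position: [0.337, -0.1734, 0.2615]
eef_rot: [0.0, 0.563, 0.827, 0.0]
force: [0.6, -0.5, 0.6]
width: 0.0856
gripper_force: 0.0
```

Emit:
jog_arm(targets=[[[34, 31, 0], [0, 0, 0], 0], [[34, 31, 0], [0, 0, 0], 0], [[34, 31, 0], [0, 0, 0], 0], [[34, 31, 0], [0, 0, 0], 0], [[34, 31, 0], [0, 0, 0], 0], [[34, 31, 0], [0, 0, 0], 0], [[34, 31, 0], [0, 0, 0], 0], [[0, 0, 0], [0, 0, 0], 0]])

```text
clock: 4.0
position: [0.4517, 0.1286, 0.2611]
eef_rot: [-0.0, 0.561, 0.828, 0.0]
force: [-0.6, 0.8, -0.2]
width: 0.0852
gripper_force: 0.0
```

```bash
python3 - <<'E'
from h import *
ims=[]
for n in("side","top"):
    im=ctrl.get_image(n); cv2.imwrite(f"pics/{n}1.png",im[:,:,::-1]);ims.append(im[:,:,::-1])
    for t in("phone_stand","front_camera","burr","burr_bar"): print(n,t,[(round(d["score"],2),np.round(d["position"],3).tolist()) for d in ctrl.recognise(n,t)])
print(proj("top",[.663,-.156,.109]))
r=lambda im,x,y,w,h,W,H:cv2.resize(im[y:y+h,x:x+w],(W,H),interpolation=cv2.INTER_CUBIC)
u,v=proj("top",[.6,-.15,.08])[0].astype(int);print(u,v)
cv2.imwrite("pics/crop2.png",np.vstack([np.hstack([ims[0][144:204,220:300],ims[1][v-30:v+30,u-40:u+40]]).repeat(5,0).repeat(5,1),np.hstack([cv2.resize(i,(400,300)) for i in ims])]))
E
```

```text
side phone_stand [(0.6, [0.597, -0.125, 0.06])]
side front_camera [(0.84, [0.585, -0.123, 0.081])]
side burr [(0.78, [0.486, 0.229, 0.178]), (0.78, [0.445, 0.065, 0.027]), (0.67, [0.482, -0.027, 0.028])]
side burr_bar [(0.86, [0.492, 0.227, 0.177]), (0.67, [0.483, -0.032, 0.023]), (0.66, [0.447, 0.071, 0.028])]
top phone_stand [(0.62, [0.552, -0.133, 0.061])]
top front_camera [(0.62, [0.543, -0.135, 0.059])]
top burr [(0.55, [0.646, -0.389, 0.008]), (0.18, [0.399, -0.378, 0.058])]
top burr_bar [(0.76, [0.474, -0.042, 0.027])]
[[292.08293722 168.52052132]]
294 187
```

View pics/crop2.png

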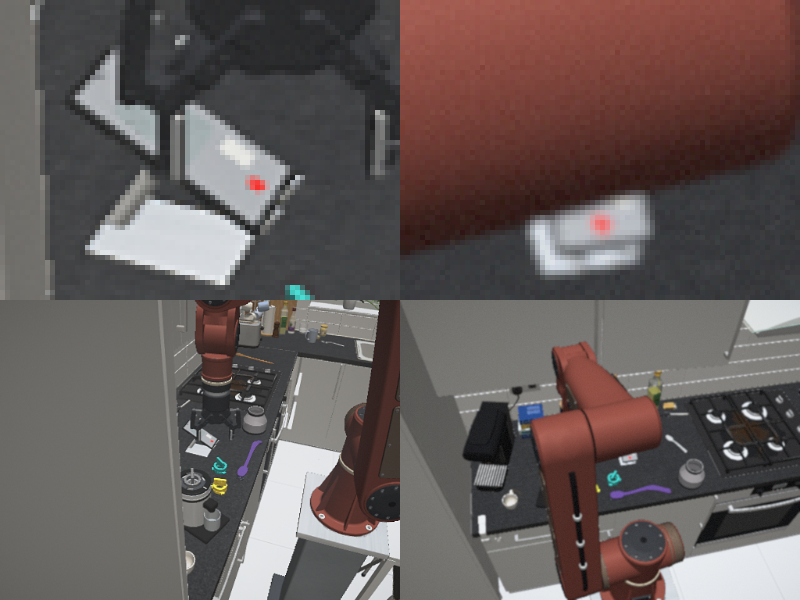

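Emit:
jog_arm(targets=[[[34, 33, 0], [0, 0, 0], 0], [[34, 33, 0], [0, 0, 0], 0], [[0, 0, 0], [0, 0, 0], 0], [[0, 0, 0], [0, 0, 0], 0]])

```text
clock: 5.0
position: [0.4873, 0.2134, 0.2611]
eef_rot: [-0.0, 0.563, 0.827, -0.0]
force: [-0.2, -0.1, -0.3]
width: 0.0854
gripper_force: 0.0
```

```bash
python3 - <<'E'
from h import *
ims=[]
for n in("side","top"):
    im=ctrl.get_image(n)[:,:,::-1]; cv2.imwrite(f"pics/{n}2.png",im);ims.append(im)
o=ctrl.observe();print(o["position"],o["eef_rot"],o["joints"])
z=lambda im,u,v:im[v-30:v+30,u-40:u+40].repeat(5,0).repeat(5,1)
u,v=proj("top",[.6,-.15,.08])[0].astype(int);print("top phone crop origin",u-40,v-30)
a,b=proj("side",[.488,.2155,.2])[0].astype(int);print("side burr crop origin",a-40,b-30)
cv2.imwrite("pics/crop3.png",np.vstack([np.hstack([z(ims[0],260,172),z(ims[1],u,v)]),np.hstack([z(ims[0],a,b),cv2.resize(ims[1],(400,300))])]))
for t in("phone_stand","front_camera"):
  for n in("side","top"): print(n,t,[(round(d["score"],2),np.round(d["position"],3).tolist()) for d in ctrl.recognise(n,t)])
E
```

```text
[0.48730588 0.21299302 0.26138556] [-2.18529795e-05  5.62950150e-01  8.26490836e-01 -1.61893487e-04] [ 2.74658361e-01  2.89430383e-01 -7.55415975e-02  1.20610047e+00
 -1.74660813e-04  1.47056034e+00]
top phone crop origin 254 157
side burr crop origin 206 191
side phone_stand [(0.84, [0.601, -0.119, 0.007])]
top phone_stand [(0.81, [0.578, -0.13, 0.073])]
side front_camera [(0.42, [0.575, -0.106, 0.076])]
top front_camera [(0.7, [0.572, -0.132, 0.076])]
```

View pics/crop3.png

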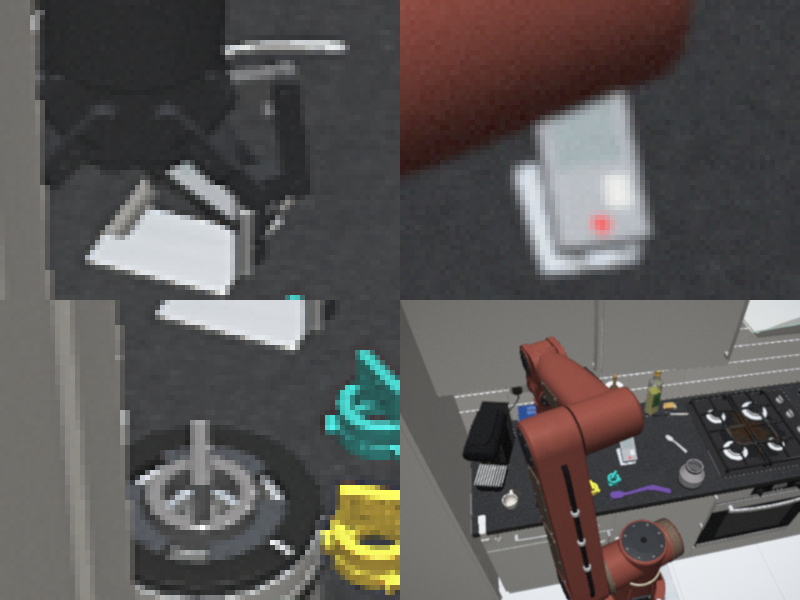

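```bash
cat > fit.py <<'E'
from h import *
q=np.array([[243.25,153.4],[235,163.6],[270.3,188.8],[277.75,177.9]])-.45
t=np.array([[285,206],[303.6,204.4]])-.5; te=np.array([[281.6,182],[299.2,175.4]])-.5
loc=np.array([[75,-36,0],[75,36,0],[-75,36,0],[-75,-36,0]])/1000
def rot(y,e):
    z=np.array([-np.cos(e)*np.cos(y),-np.cos(e)*np.sin(y),np.sin(e)]);yy=np.array([-np.sin(y),np.cos(y),0]);return np.c_[np.cross(yy,z),yy,z]
def f(v):
    C=v[:3]+loc@rot(v[3],v[4]).T; P=proj("top",C)
    e=[]
    for i,j,k in((2,1,0),(3,0,1)):
        d=P[j]-P[i];d/=np.linalg.norm(d);w=te[k]-P[i];e.append(d[0]*w[1]-d[1]*w[0])
    return np.r_[(proj("side",C)-q).ravel(),(P[[2,3]]-t).ravel(),e,(v[4]-np.radians(62))/np.radians(3)]
s=least_squares(f,[.6,-.13,.09,0,1.08],x_scale=[.1,.1,.1,1,1])
v=s.x;print("phone",v[:3],np.degrees(v[3:]),s.fun.round(2));r=rot(v[3],v[4]);print(v[:3]+loc@r.T)
o,d=ray("side",[[239.8,158.6]]);n=r[:,2];P=o+d[0]*(((v[:3]-o)@n)/(d[0]@n));print("lens",P,r.T@(P-v[:3]))
L=v[:3]+r@[.067,0,0];print("L",L,"burr target",L+.15*n,"n",n)
E
python3 fit.py
```

```text
phone [ 0.60101024 -0.13691362  0.09250318] [-2.99159526 62.9457067 ] [-1.08 -1.46 -2.57 -0.77  0.6   1.2   1.37  0.09 -0.31  1.36  1.07  0.64
  0.69 -0.79  0.32]
[[ 0.66583359 -0.17635046  0.12661577]
 [ 0.66959123 -0.10444858  0.12661577]
 [ 0.53618689 -0.09747678  0.05839058]
 [ 0.53242925 -0.16937866  0.05839058]]
lens [ 0.65799383 -0.14081626  0.12167018] [ 6.41266048e-02 -9.23381791e-04 -1.04083409e-16]
L [ 0.66059751 -0.14002769  0.1229771 ] burr target [ 0.5924653  -0.13646705  0.25656349] n [-0.45421476  0.02373758  0.89057592]
```

Emit:
jog_arm(targets=[[[3, 2, 20], [0, 0, 0], 0], [[0, 0, 20], [0, 0, 0], 0], [[0, 0, 15], [0, 0, 0], 0.3], [[0, 0, 15], [0, 0, 0], 0.5], [[0, 0, 8], [0, 0, 0], 0.5], [[0, 0, 0], [0, 0, 0], 0.5], [[0, 0, 0], [0, 0, 0], 0.5]])

```text
clock: 6.18
position: [0.4888, 0.2175, 0.1838]
eef_rot: [0.0, 0.563, 0.827, 0.0]
force: [-0.3, 0.5, -0.5]
width: 0.0427
gripper_force: 0.0
```

```bash
python3 - <<'E'
from h import *
im=ctrl.get_image("side")[:,:,::-1];im2=ctrl.get_image("top")[:,:,::-1]
cv2.imwrite("pics/c4.png",np.hstack([im[195:255,220:290].repeat(5,0).repeat(5,1),cv2.resize(im2,(400,300))]))
o=ctrl.observe();print(o["position"],o["force"],o["width"])
E
```

```text
[0.48876243 0.21745777 0.1838649 ] [0.88583718 0.59606696 0.46583702] 0.042372661780410624
```

View pics/c4.png

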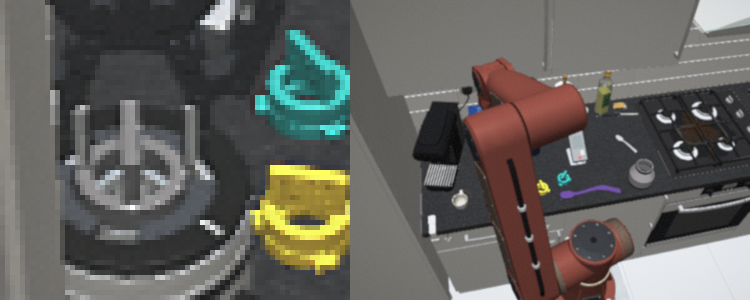

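The bar stands midway between the fingers (columns 80 and 190, bar at 130). In the top view the phone is now fully visible. Closing.

Emit:
jog_arm(targets=[[[0, 0, 2], [0, 0, 0], 0.5], [[0, 0, 0], [0, 0, 0], 1], [[0, 0, 0], [0, 0, 0], 1], [[0, 0, 0], [0, 0, 0], 1], [[0, 0, 0], [0, 0, 0], 1]], newtons=50)

```text
clock: 6.9
position: [0.49, 0.2179, 0.1818]
eef_rot: [0.001, 0.563, 0.827, 0.001]
force: [5.3, 1.5, -1.4]
width: 0.0082
gripper_force: 48.6
```

```bash
python3 - <<'E'
from h import *
im=ctrl.get_image("top")[:,:,::-1];cv2.imwrite("pics/top5.png",im)
u,v=proj("top",[.6,-.137,.09])[0].astype(int);print(u-40,v-30)
cv2.imwrite("pics/c5.png",cv2.resize(im[v-30:v+30,u-40:u+40],(640,480),interpolation=cv2.INTER_CUBIC))
o=ctrl.observe();print(o["position"],o["force"],o["torque"],o["width"],o["gripper_force"])
E
```

```text
251 155
[0.49003726 0.21791521 0.18177915] [ 5.51345801  1.02538521 -2.27071608] [ 0.5211826 -1.2903071  0.1140138] 0.008179269707235709 48.613967299461365
```

View pics/c5.png

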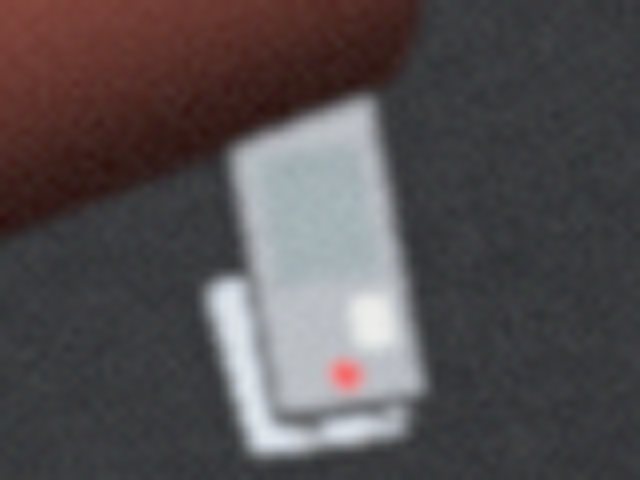

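Emit:
jog_arm(targets=[[[0, 1, 0], [0, 0, -5], 1], [[0, 0, 0], [0, 0, -8], 1], [[0, 0, 0], [0, 0, -8], 1], [[0, 0, 0], [0, 0, -8], 1], [[0, 0, 0], [0, 0, -8], 1], [[0, 0, 0], [0, 0, -5], 1], [[0, 0, 0], [0, 0, -2], 1], [[0, 0, 0], [0, 0, 0], 1]])

```text
clock: 7.95
position: [0.4893, 0.2178, 0.1812]
eef_rot: [-0.0, 0.212, 0.977, 0.0]
force: [0.6, 0.5, -2.1]
width: 0.0079
gripper_force: 48.6
```

```bash
python3 - <<'E'
from h import *
o=ctrl.observe();print(o["position"],o["eef_rot"],o["force"],o["torque"],o["width"],o["gripper_force"],o["joints"])
E
sed -i 's/^t=.*/t=np.array([[285.3,206.4],[303.7,203.6]]); te=np.array([[279.9,173.9],[297.4,166.4]])/' fit.py; python3 fit.py
```

```text
[0.48926756 0.21775566 0.18121572] [-7.86608492e-05  2.12447677e-01  9.77172440e-01  2.57627141e-05] [ 0.64511073  0.49776312 -2.14876549] [ 0.14711225 -0.09522655  0.03967421] 0.007924531368855006 48.57450485229492 [ 2.82119747e-01  3.43801845e-01 -2.13874927e-01  1.01323337e+00
  1.20210092e-04  7.10278017e-01]
phone [ 0.60119477 -0.13815183  0.09135973] [-1.58666912 61.94510198] [-1.27 -1.44 -2.27 -0.63  0.93  1.28  1.16  0.08 -0.36  0.77  1.08  0.86
  0.55 -0.67 -0.02]
[[ 0.66635989 -0.17597069  0.12663353]
 [ 0.66835351 -0.1039983   0.12663353]
 [ 0.53602966 -0.10033297  0.05608593]
 [ 0.53403604 -0.17230537  0.05608593]]
lens [ 0.65799957 -0.14082925  0.12166112] [ 6.44275548e-02 -1.10351645e-03  7.63278329e-17]
L [ 0.66029943 -0.13978901  0.12287099] burr target [ 0.58977887 -0.13783562  0.25524559] n [-0.47013702  0.01302265  0.88249736]
```

Emit:
jog_arm(targets=[[[0, 0, 0], [0, 0, -2], 1], [[0, 0, 0], [0, 0, -1], 1], [[0, 0, 0], [0, 0, 0], 1]])

```text
clock: 8.32
position: [0.4896, 0.2177, 0.1814]
eef_rot: [0.0, 0.186, 0.982, 0.0]
force: [1.0, 0.1, -1.7]
width: 0.0079
gripper_force: 48.5
```

```bash
cat > st.py <<'E'
from h import *
o=ctrl.observe();q=o["eef_rot"];print(o["clock"],o["position"],np.degrees(2*np.arctan2(q[2],q[1]))-180,o["force"],o["torque"],o["width"],o["gripper_force"])
E
python3 st.py
```

```text
8.325 [0.48957489 0.21771334 0.18137163] -21.478285682547693 [ 1.03459455  0.14306875 -1.70382788] [ 0.18725692 -0.37791538 -0.09254369] 0.007928033625287233 48.480305671691895
```

Emit:
jog_arm(targets=[[[0, 0, 0], [0, 0, -2], 1], [[0, 0, 0], [0, 0, 0], 1]])

```text
clock: 8.57
position: [0.4901, 0.218, 0.1815]
eef_rot: [0.001, 0.169, 0.986, 0.0]
force: [4.3, 2.2, -3.0]
width: 0.0079
gripper_force: 48.6
```

```bash
python3 st.py
```

```text
8.575 [0.49011597 0.21795513 0.18150949] -19.404909052392156 [ 4.30226782  2.15509525 -2.9682276 ] [ 0.55281639 -1.12236472 -0.21222816] 0.007936953198519541 48.607892990112305
```

The stop showed up at about -20°. I'll back off 1.5° and lift.

Emit:
jog_arm(targets=[[[0, 0, 0], [0, 0, 1.5], 1], [[0, 0, 0], [0, 0, 0], 1], [[0, 0, -3], [0, 0, 0], 1], [[0, 0, -3], [0, 0, 0], 1], [[0, 0, 0], [0, 0, 0], 1]])

```text
clock: 9.2
position: [0.4892, 0.2178, 0.1877]
eef_rot: [-0.0, 0.182, 0.983, 0.0]
force: [1.2, 1.1, -0.2]
width: 0.008
gripper_force: 49.6
```

```bash
python3 st.py
```

```text
9.2 [0.48919714 0.21783478 0.18771063] -20.955598983993042 [ 1.19330976  1.07103737 -0.19639974] [ 0.33690648 -0.47644908  0.00421056] 0.007960297906928648 49.55628275871277
```

Emit:
jog_arm(targets=[[[0, 0, -5], [0, 0, 0], 1], [[0, 0, -8], [0, 0, 0], 1], [[0, 0, -12], [0, 0, 0], 1], [[0, 0, -15], [0, 0, 0], 1], [[0, 0, -20], [0, 0, 0], 1], [[0, 0, -20], [0, 0, 0], 1], [[0, 0, -20], [0, 0, 0], 1], [[0, 0, 0], [0, 0, 0], 1]])

```text
clock: 10.2
position: [0.4901, 0.2179, 0.2892]
eef_rot: [0.001, 0.182, 0.983, 0.001]
force: [-0.0, 0.6, -1.7]
width: 0.0078
gripper_force: 49.5
```

```bash
python3 - <<'E'
from h import *
exec(open("st.py").read())
n=np.array([-.462,.0185,.8866]);n/=np.linalg.norm(n)
Rt=R.from_quat(np.roll(q,-1)); z=Rt.as_matrix()[:,2]
ax=np.cross(z,-n);a=np.arcsin(np.linalg.norm(ax));w=ax/np.linalg.norm(ax)*a
print("rotvec tool deg",np.degrees(Rt.inv().apply(w)))
L=np.array([.6604,-.140,.1229]);
tcp=L+n*(.150+.032)  # TCP ~ 32 mm above underside
print("tcp target",tcp,"shift in current tool frame mm",1000*Rt.inv().apply(tcp-o["position"]))
im=np.hstack([cv2.resize(ctrl.get_image(k)[:,:,::-1],(400,300)) for k in("side","top")]);cv2.imwrite("pics/c6.png",im)
E
```

```text
10.2 [0.49007875 0.21788837 0.28923813] -20.97354829764123 [-0.01978584  0.55739486 -1.66467224] [0.06125609 0.02902816 0.0186303 ] 0.007798214427005133 49.46486413478851
rotvec tool deg [-8.72231108e+00 -2.59454808e+01 -3.04231098e-18]
tcp target [ 0.57630952 -0.13663274  0.28427364] shift in current tool frame mm [-207.40127895 -300.17633165    4.94862441]
```

View pics/c6.png

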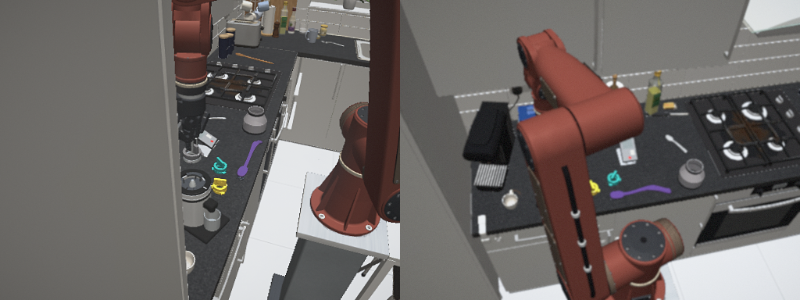

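The burr is out and hangs with its 1.7 N weight. I'll swing round drawn in, then tilt.

Emit:
jog_arm(targets=[[[-4, -18, -2], [0, 0, 0], 1], [[-7, -35, -2], [0, 0, 0], 1], [[-7, -35, -2], [0, 0, 0], 1], [[-7, -35, -2], [0, 0, 0], 1], [[-7, -35, -2], [0, 0, 0], 1], [[-7, -35, 0], [0, 0, 0], 1], [[-7, -35, 0], [0, 0, 0], 1], [[-7, -35, 0], [0, 0, 0], 1]])

```text
clock: 11.3
position: [0.4434, -0.0485, 0.2968]
eef_rot: [-0.0, 0.182, 0.983, -0.0]
force: [-0.3, -1.1, -1.4]
width: 0.0076
gripper_force: 49.4
```

Emit:
jog_arm(targets=[[[-7, -35, 0], [0, 0, 0], 1], [[-7, -35, 0], [0, 0, 0], 1], [[-4, -20, 0], [0, 0, 0], 1], [[0, 0, 0], [-2.2, -6.5, 0], 1], [[0, 0, 0], [-2.2, -6.5, 0], 1], [[0, 0, 0], [-2.2, -6.5, 0], 1], [[0, 0, 0], [-2.2, -6.5, 0], 1], [[0, 0, 0], [0, 0, 0], 1]])

```text
clock: 12.3
position: [0.4265, -0.1369, 0.2957]
eef_rot: [0.234, 0.178, 0.955, 0.034]
force: [-0.1, -0.5, -1.5]
width: 0.0079
gripper_force: 49.4
```

```bash
cat > tgt.py <<'E'
from h import *
o=ctrl.observe();n=np.array([-.462,.0185,.8866]);n/=np.linalg.norm(n)
Rt=R.from_quat(np.roll(o["eef_rot"],-1)); M=Rt.as_matrix();z=M[:,2]
L=np.array([.6604,-.140,.1229]);tcp=L+n*.1815
print(o["clock"],o["position"],"z",z,"joints",o["joints"],o["force"],o["width"],o["gripper_force"])
print("rot",np.degrees(Rt.inv().apply(np.cross(z,-n))),"shift",1000*Rt.inv().apply(tcp-o["position"]))
b=o["position"]+z*.0315;d=b-L;xx=np.cross([0,1,0],n);print("burr axial",d@n,"x",d@xx,"y",d[1]-n[1]*(d@n),"height",b[2])
E
python3 tgt.py
```

```text
12.3 [ 0.42649539 -0.13694197  0.29573468] z [ 0.45869901 -0.01890172 -0.88839065] joints [-0.67964237 -0.24770296 -0.65638747  0.76876771  0.27713122 -0.25530143] [-0.05203654 -0.52016681 -1.53702137] 0.00793229628706974 49.44146275520325
rot [-9.80582246e-02 -1.92861343e-01  1.61832909e-17] shift [-118.83347906   47.2259399    79.39562465]
burr axial 0.2298761087404017 x -0.1276582983543596 y -0.0017904122251731335 height 0.2677503753887528
```

Emit:
jog_arm(targets=[[[-12, 5, 8], [0, 0, 0], 1], [[-24, 9, 16], [0, 0, 0], 1], [[-24, 9, 16], [0, 0, 0], 1], [[-24, 9, 16], [0, 0, 0], 1], [[-20, 8, 13], [0, 0, 0], 1], [[-14, 6, 10], [0, 0, 0], 1], [[0, 0, 0], [0, 0, 0], 1], [[0, 0, 0], [0, 0, 0], 1]])

```text
clock: 13.3
position: [0.5777, -0.1373, 0.2851]
eef_rot: [0.234, 0.177, 0.955, 0.034]
force: [-0.4, -0.4, -1.4]
width: 0.0079
gripper_force: 49.4
```

```bash
python3 tgt.py; python3 - <<'E'
from h import *
I={k:ctrl.get_image(k)[:,:,::-1] for k in("side","top")}
u,v=proj("top",[.6,-.137,.2])[0].astype(int);a,b=proj("side",[.6,-.137,.2])[0].astype(int);print(u-40,v-30,a-40,b-30)
z=lambda im,u,v:im[max(v-30,0):v+30,u-40:u+40].repeat(5,0).repeat(5,1)
cv2.imwrite("pics/c7.png",np.vstack([np.hstack([z(I["side"],a,b),z(I["top"],u,v)]),np.hstack([cv2.resize(I[k],(400,300)) for k in I])]))
E
```

```text
13.3 [ 0.57774379 -0.13726304  0.28512637] z [ 0.4595257  -0.01796296 -0.8879828 ] joints [-0.46065387  0.04402744 -0.44000308  0.64532337  0.18931301 -0.0521619 ] [-0.37627798 -0.4350828  -1.37905421] 0.007937423679055115 49.44764256477356
rot [-2.85505238e-02 -1.62755052e-01  6.84776420e-17] shift [1.78015388 0.00219823 0.58679614]
burr axial 0.15058186906766596 x 0.0015764773532914167 y -0.0006148527761068502 height 0.25715490693712867
253 134 215 111
```

View pics/c7.png

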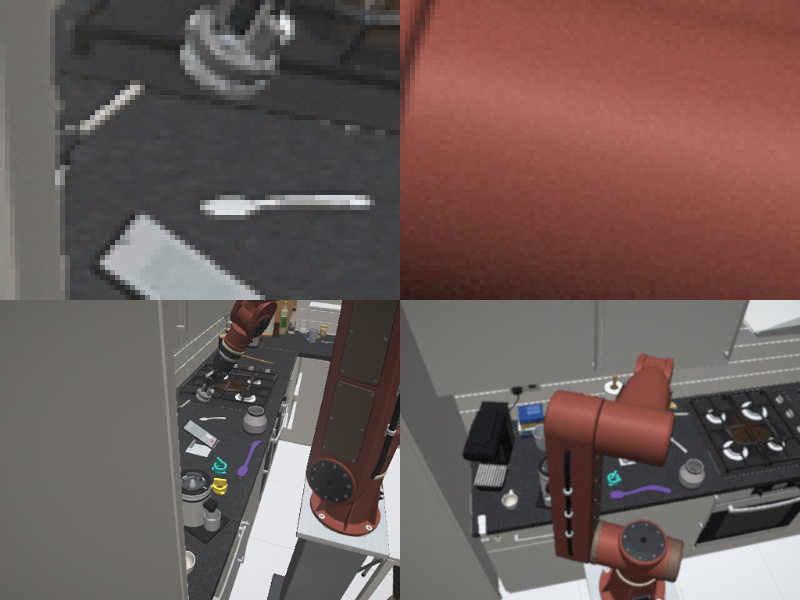

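```bash
python3 - <<'E'
from h import *
o=ctrl.observe();M=R.from_quat(np.roll(o["eef_rot"],-1)).as_matrix()
t=np.linspace(0,2*np.pi,9)[:-1];P=o["position"]+M[:,2]*.0315+.0265*(np.cos(t)[:,None]*M[:,0]+np.sin(t)[:,None]*M[:,1])
p=proj("side",P);print(((p-[215,111]+.5)*5).round(), proj("side",[.6604,-.14,.1229]))
print(o["joint_vel"])
E
```

```text
[[249. 102.]
 [220. 101.]
 [191.  82.]
 [179.  58.]
 [191.  42.]
 [219.  44.]
 [247.  62.]
 [259.  86.]] [[239.00968319 158.26861403]]
[-4.89503254e-03 -5.45411036e-03 -2.81840142e-03 -1.63829430e-05
  2.00334215e-03 -6.52131525e-04]
```

The predicted rim of the underside matches the picture to about 1 px. The burr is at 0.150 m axially, within 2 mm of the line of sight, and still. Handing in.

```bash
python3 -c "
from bench import ctrl
print(ctrl.finish_job())"
```

```text
the job is handed in; nothing more can be done
None
```

I unlocked the burr, lifted it out and handed the job in with it held still, teeth facing the phone's front camera, by my measurements about 15 cm from the lens and within 2 mm of its line of sight; the hand-in returned no verdict.

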